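# Put the loose robot-kit parts back in their stock trays

## Robot

A 6-joint arm with a two-finger parallel gripper is mounted at the origin on the work surface. World frame = base frame: x ahead of the robot, y to its left, z up, the work surface at z = 0. Lengths are in mm, angles in rad, forces in N, time in s.
With the tool pointing down it reaches from about 375 to 975 mm from the base axis. Payload 3.8 kg.
Tool frame: the origin (TCP) lies midway between the tips of the shut fingers; the grasp point (between the pads) lies ctrl.grasp_offset behind it (ctrl.grasp_offset is the distance from the TCP to the grasp point, in mm); z points along the fingers, y is the direction in which the jaws open and shut (so a half turn about z gives the same grasp; the last joint's range is limited). The gripper opens to 85 mm and grips with 20 to 120 N. Pads are 22 mm wide; open, the fingers measure 114 mm over their backs; the gripper's body (76 mm by 85 mm) begins 54 mm behind the grasp point. The pads swing forward as they close: fully open they stand 13 mm farther back than shut.
Start: joints at [1.291, 0.264, 1.604, -0, 1.274, -0.037], TCP at [162.282, 655.196, 231.28] pointing down, gripper open.
Joint ranges: [-2.63, 2.63], [-0.94, 2.18], [0.31, 2.57], [-1.31, 4.45], [0, 2.66], [-2.55, 2.55]. Speed limits (rad/s): [2.57, 2.57, 3.14, 3.14, 3.14, 3.14].

## Interface

Orientations are given as a unit quaternion [x, y, z, w].
In Python, from workcell import ctrl, capture, calibration, finder gives the robot as it stands.
- The arm moves only by the shell command python3 -m crank 'ROWS' [FORCE]. ROWS is JSON, a list of rows, each a list of 5 numbers: the finger opening in m, from 0 to 0.0854, then the shift along the tool's x, y, z in m, then the turn about the tool's z in degrees. A call has 1 to 8 rows; each row is the pose to reach, as a shift and turn from the pose commanded when the call began, along the tool's axes at that moment; what a row does not reach only later rows make up. A row lasts 1/8 s, in which the tool goes at most 62.5 mm and 10.7 degrees, less where a joint would pass 70% of its speed; a pose out of reach is approached as far as the arm can. A call with a gripper value outside its range is refused whole. The fingers move at their own pace and stop on an object; FORCE is the grip in N (left out, the last holds). Time passes only in rows, so rows that repeat a pose let the fingers close. It gives the time, the measured TCP pose, the force and the opening at its end, in the units of the state.
- ctrl.state(): the state, without advancing time (a new reading comes with each control period).
- capture(name): name is "side" or "top" or "wrist"; returns the picture (420x560x3 uint8, blue, green, red); there is no depth.
- calibration(name): a dict with "camera_matrix" (3x3 intrinsics, pixels), "dist" ([k1, k2, p1, p2, k3] as OpenCV has them; the pictures are not rectified), "T" (4x4, takes a point from camera to world coordinates). Camera axes: x right, y down, z forward; pixel columns grow to the right and rows downward; lengths in mm; the calibration is good to about 2 mm. A picture is of the moment at which its call begins: read the wrist's pose just before it. calibration takes no time and is no camera call; for the wrist camera it gives the pose at the moment of the call.
- ctrl.job_done(): hands the job in, once; it reports no verdict.
Trained networks look in the newest picture that a camera, given by its name, has taken for a name from the list of things; names that differ only in an ending like _2 or _b are one class to them, and where a whole thing is asked for, a point or a joint stands for the part that bears it (a point fixed in the world has none). Each returns a list of dicts, best first, with "score" (0 to 1); they miss things now and then, are a little off and sometimes report something else, mostly with a low value. They report only what shows in the picture. A call takes as long as a camera call. They do not tell look-alikes from the thing itself.
- finder.search_frame(camera, target): "at" ([x, y, z] in mm, in world coordinates, good to about 4 mm: the middle of the surface that is visible of it).
The state is a dict: "t": time; "qpos": joint angles; "qvel": joint speeds; "joint_torque": joint torques, N m; "eef_pos": TCP position; "orientation": TCP orientation; "contact_force": force on the tool from outside, world axes, zero at the start; "wrist_torque": the same for the moment, N m; "grip_width": finger opening in mm.
Only numpy, scipy, OpenCV 4.12 (cv2) and the standard library are available. Lean on these libraries where they do the work, as an engineer would, in place of code of your own. Each camera call takes 0.05 s, during which the arm holds its last target.

## Task

Put the five loose robot parts away after class: set both wheels, both gears and the servo motor down, each in the tray that already holds its own kind. Leave the wheels and gears lying flat and the servo standing upright, every one of them right down on the tray's floor and not on a rim or on another part. Leave the timer and the screwdriver where they lie.

Things in the scene. Friction and masses are not known exactly. Their poses are not given: they have to be found in the camera images.
- wheel_large_c (a point): the larger loose robot wheel, black tyre on a grey five-spoke hub, 60 mm diameter and 26 mm thick, lying flat on the bench. This point is on its axis half-way up (13 mm above its underside); z is its axis, upward.
- wheel_small_c (a point): the smaller loose robot wheel, black tyre on a grey five-spoke hub, 44 mm diameter and 20 mm thick, lying flat on the bench. This point is on its axis half-way up (10 mm above its underside); z is its axis, upward.
- gear_large_c (a point): the larger loose spur gear, off-white nylon, 52 mm over the teeth, rim 10 mm thick, with a 16 mm wide boss standing 4 mm above the rim, lying flat boss up. This point is on its axis half-way up the rim (5 mm above its underside); z is its axis, upward. Grip it across the teeth.
- gear_small_c (a point): the smaller loose spur gear, off-white nylon, 36 mm over the teeth, rim 10 mm thick, with an 11 mm wide boss standing 4 mm above the rim, lying flat boss up. This point is on its axis half-way up the rim (5 mm above its underside); z is its axis, upward. Grip it across the teeth.
- servo_c (a point): the loose black servo motor with a round white horn on top, standing upright on its base: case 40 mm long (its x), 20 mm thick (its y), 42 mm tall with the horn; a mounting flange 29 mm up is 54 mm long (x) and no thicker than the case. This point is at its centre half-way up (21 mm above its underside), z up. Grip it across its flat sides, along y.
- tray_wheels: shallow cream plastic tray, the tray for wheels: two 60 mm wheels already lie in it. They are fixed, 26 mm thick, and fill the strip from x = +38 mm to the far end wall at +99 mm. The rest of the tray is empty. It stands fast. Outside 206 (its x) by 158 (its y) by 35 mm high; walls and floor 4 mm thick, inside 198 by 150 mm. Origin: centre of its underside, z up.
- tray_gears: shallow cream plastic tray, the tray for gears: two large gears and a small one already lie in it. They are fixed, 14 mm high, in the strip from x = +42 mm to the far end wall at +99 mm. The rest of the tray is empty. It stands fast. Outside 206 (its x) by 158 (its y) by 35 mm high; walls and floor 4 mm thick, inside 198 by 150 mm. Origin: centre of its underside, z up.
- tray_servos: shallow cream plastic tray, the tray for servo motors: three servos already stand in it. They are fixed, 42 mm tall, in the strip from x = +43 mm to the far end wall at +99 mm. The rest of the tray is empty. It stands fast. Outside 206 (its x) by 158 (its y) by 35 mm high; walls and floor 4 mm thick, inside 198 by 150 mm. Origin: centre of its underside, z up.
- timer_c (a point): a loose light-blue digital timer, 52 by 52 by 14 mm, lying flat between two of the trays; to be left alone. This point is at its centre.
- screwdriver: a loose screwdriver with a black handle, 150 mm long along its x (handle to -x), about 26 mm thick, lying between two of the trays; to be left alone. Origin under its middle.
Mind the look-alikes: they are no part of the job. Leave any purple look-alike of the part that bears wheel_small_c alone.

How it is judged:
By the outcome, as a careful person would: the job done as asked, in the order asked, and still so for the second after the job is handed in, with the robot touching nothing.
It also fails if it takes over 122 s, if anything falls off the work surface, if the arm or the gripper's body presses on something with over 40 N, if the wrist force passes 120 N, or if a joint passes its speed limit or range.

## Working session

There is one attempt and no reset: what is moved stays moved. The work goes in short steps, Python scripts to look and compute and a shell command to move; the robot and the scene stay as the last step left them, time stands still between calls to the robot, and variables do not carry over. Pictures are saved under pics/ and viewed, and the job is handed in when it is done.

```bash
ls; mkdir -p pics
python3 - <<'E'
from workcell import ctrl, capture, calibration, finder
import cv2, numpy as np
s=ctrl.state(); print(s, ctrl.grasp_offset)
for n in ("top","side"):
    cv2.imwrite(f"pics/{n}0.png",capture(n))
    c=calibration(n); print(n,np.round(c["T"],3).tolist(),np.round(c["camera_matrix"],1).tolist())
    if n=="top":
        for t in ["wheel_large_c","gear_large_c","servo_c","tray_wheels","timer_c","screwdriver"]:
            print(t,[(np.round(d["at"]).tolist(),round(d["score"],2)) for d in finder.search_frame(n,t)])
E
```

```text
pics
{'t': 0.0, 'qpos': array([ 1.29112078e+00,  2.64749620e-01,  1.60537147e+00, -1.33540119e-05,
        1.27370126e+00, -3.68821842e-02]), 'qvel': array([ 2.03943932e-04,  8.12621823e-05,  1.03680178e-03, -1.87229504e-03,
        6.58648685e-04,  2.65537854e-04]), 'joint_torque': array([ 1.50558299e-03, -5.15105009e+01, -3.67319942e+01, -1.26728987e-04,
        1.31844150e-02,  1.58759576e-05]), 'eef_pos': array([162.07287292, 654.50152106, 229.96577488]), 'orientation': array([ 1.21096706e-01,  9.92640088e-01, -1.10191619e-03, -1.69418144e-04]), 'contact_force': array([0.04926779, 0.14420288, 0.75279691]), 'wrist_torque': array([0.05169858, 0.03267306, 0.0151062 ]), 'grip_width': 85.45470987722182} 18.700000000000003
top [[0.008, -0.991, 0.132, 338.138], [-0.999, -0.013, -0.037, 10.313], [0.038, -0.132, -0.99, 986.998], [0.0, 0.0, 0.0, 1.0]] [[449.4, 0.0, 282.0], [0.0, 449.4, 209.1], [0.0, 0.0, 1.0]]
wheel_large_c [([443.0, 138.0, 22.0], 0.64)]
gear_large_c [([360.0, -250.0, 8.0], 0.88)]
servo_c [([432.0, 2.0, 36.0], 0.65)]
tray_wheels [([594.0, 304.0, -2.0], 0.83)]
timer_c [([590.0, 159.0, 14.0], 0.56)]
screwdriver [([565.0, -159.0, 22.0], 0.93)]
side [[0.899, -0.244, 0.363, 156.424], [-0.437, -0.47, 0.767, -661.853], [-0.016, -0.848, -0.53, 520.652], [0.0, 0.0, 0.0, 1.0]] [[447.1, 0.0, 277.0], [0.0, 447.1, 209.5], [0.0, 0.0, 1.0]]
```

View pics/top0.png

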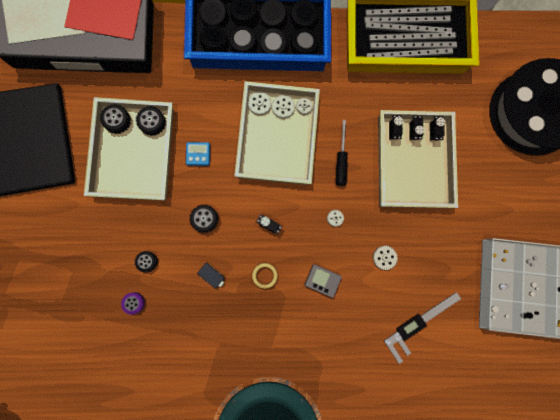

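View pics/side0.png

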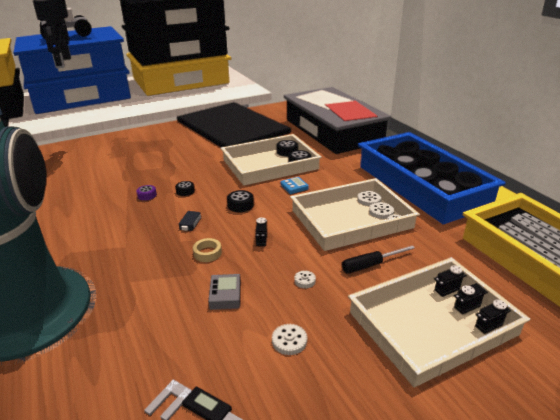

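```bash
cat > h.py <<'E'
from workcell import ctrl, capture, calibration, finder
import cv2, numpy as np
def px2w(c,uv,z):
    K=np.array(c["camera_matrix"]);T=np.array(c["T"])
    p=cv2.undistortPoints(np.array(uv,float).reshape(-1,1,2),K,np.array(c["dist"],float)).reshape(-1,2)
    d=np.c_[p,np.ones(len(p))]@T[:3,:3].T; o=T[:3,3]
    return o+d*((z-o[2])/d[:,2])[:,None]
def w2px(c,P):
    T=np.linalg.inv(np.array(c["T"])); R=T[:3,:3]
    return cv2.projectPoints(np.array(P,float).reshape(-1,1,3),cv2.Rodrigues(R)[0],T[:3,3],np.array(c["camera_matrix"]),np.array(c["dist"],float))[0].reshape(-1,2)
def go(cur,tgt):
    """cur,tgt: x,y,z,psi_deg (jaw direction). prints shift in tool axes (m), turn deg"""
    p=np.radians(cur[3]); y=np.array([np.cos(p),np.sin(p),0]); z=np.array([0,0,-1]); x=np.cross(y,z)
    d=np.array(tgt[:3])-np.array(cur[:3])
    return np.round([d@x/1e3,d@y/1e3,d@z/1e3],4), round(-((tgt[3]-cur[3]+90)%180-90),2)
E
python3 - <<'E'
from h import *
for n in ("top","side"):
    im=capture(n)
    for t in ["wheel_large_c","wheel_small_c","gear_small_c","gear_large_c","servo_c","tray_wheels","tray_gears","tray_servos"]:
        print(n,t,[(np.round(d["at"]).tolist(),round(d["score"],2)) for d in finder.search_frame(n,t)])
c=calibration("top");im=capture("top")
crops=[(85,90,190,290+30),(230,80,325,240),(320,100,460,280)]
for i,(a,b,e,f) in enumerate(crops):
    k=im[b:f,a:e]; s=min(800/k.shape[1],600/k.shape[0]); cv2.imwrite(f"pics/c{i}.png",cv2.resize(k,None,fx=int(s*10)/10,fy=int(s*10)/10,interpolation=cv2.INTER_CUBIC)); print(int(s*10)/10)
E
```

```text
top wheel_large_c [([442.0, 139.0, 23.0], 0.71)]
top wheel_small_c [([264.0, 282.0, 19.0], 0.88)]
top gear_small_c [([450.0, -150.0, 10.0], 0.57)]
top gear_large_c [([360.0, -252.0, 10.0], 0.69)]
top servo_c [([432.0, 3.0, 37.0], 0.8)]
top tray_wheels [([596.0, 308.0, 4.0], 0.69)]
top tray_gears []
top tray_servos [([587.0, -324.0, 7.0], 0.94)]
side wheel_large_c [([439.0, 129.0, 24.0], 0.57)]
side wheel_small_c [([267.0, 272.0, 19.0], 0.71), ([349.0, 252.0, 21.0], 0.64)]
side gear_small_c [([444.0, -151.0, 8.0], 0.67), ([634.0, -13.0, 11.0], 0.65)]
side gear_large_c [([364.0, -258.0, 12.0], 0.91)]
side servo_c [([432.0, -9.0, 30.0], 0.76)]
side tray_wheels [([599.0, 307.0, 20.0], 0.62)]
side tray_gears []
side tray_servos [([582.0, -329.0, 10.0], 0.95), ([435.0, 128.0, 21.0], 0.31)]
2.6
3.7
3.3
```

View pics/c0.png

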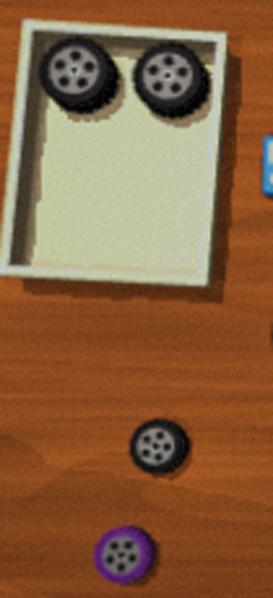

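View pics/c1.png

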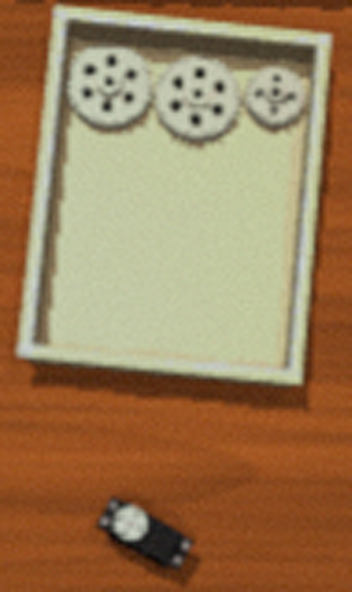

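View pics/c2.png

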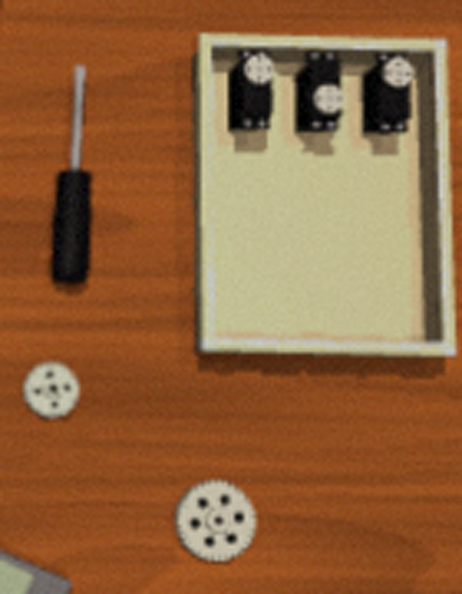

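Run:
```python
from h import *
c=calibration("top")
def f(pts,s,o,z): return px2w(c,(np.array(pts,float)+.5)/s-.5+np.array(o),z)
for n,pts,s,o in [("wheels",[(24,21),(226,33),(208,285),(0,275)],2.6,(85,90)),("gears",[(57,7),(330,35),(300,383),(18,356)],3.7,(230,80)),("servos",[(200,35),(445,40),(455,355),(200,353)],3.3,(320,100))]:
    P=f(pts,s,o,35)[:,:2]; m=P.mean(0); vx=(P[0]+P[1]-P[2]-P[3])/2; vy=(P[0]+P[3]-P[1]-P[2])/2
    print(n,m.round(1),np.linalg.norm(vx).round(),np.linalg.norm(vy).round(),np.degrees(np.arctan2(vx[1],vx[0])).round(1),np.degrees(np.arctan2(-vy[0],vy[1])).round(1))
print("gs",f([(51,390)],3.3,(320,100),11).round(1),"gl",f([(217,521)],3.3,(320,100),11).round(1))
print("ws",f([(159,447)],2.6,(85,90),18).round(1),"purple",f([(124,555)],2.6,(85,90),18).round(1))
print("wl",px2w(c,[(204,218.5)],24).round(1))
print("servo flange ends",f([(108,510),(183,555)],3.7,(230,80),31).round(1))
```

```text
wheels [592.5 302.1] 213.0 165.0 -1.8 -1.9
gears [635.6 -14. ] 213.0 164.0 -5.0 -4.7
servos [ 581.2 -321.9] 214.0 166.0 -0.8 -0.0
gs [[ 450.9 -143.    11. ]] gl [[ 365.5 -251.9   11. ]]
ws [[352.4 260.3  18. ]] purple [[266.8 283.2  18. ]]
wl [[444.5 141.1  24. ]]
servo flange ends [[447.4  24.   31. ]
 [421.8 -19.6  31. ]]
```

```bash
python3 -c "
from h import *
q=ctrl.state()['orientation'];print(np.degrees(2*np.arctan2(q[0],q[1])))
print(go((162.28,655.2,231.28,76.1),(444,141,140,-2)))"
```

```text
13.907713909353733
(array([-0.397 , -0.4315,  0.0913]), 78.1)
```

```bash
python3 -m crank '[[0.085,-0.0375,-0.0412,0.005,9.8],[0.085,-0.075,-0.0825,0.01,19.6],[0.085,-0.1125,-0.1238,0.015,29.3],[0.085,-0.15,-0.165,0.02,39],[0.085,-0.1875,-0.206,0.025,48.8],[0.085,-0.225,-0.2475,0.03,58.6],[0.085,-0.2625,-0.289,0.035,68.3],[0.085,-0.3,-0.33,0.04,78.1]]' 40; python3 -c "
from h import *
s=ctrl.state();print(s['eef_pos'],s['orientation'],s['qpos'])
"
```

```text
t: 2.35
eef_pos: [374.9, 261.2, 191.6]
orientation: [0.721, 0.693, 0.001, 0.0]
contact_force: [0.3, 0.7, 0.2]
grip_width: 84.8
[374.8815405  261.21637084 191.55354126] [7.21253830e-01 6.92670542e-01 6.29052693e-04 1.91169060e-04] [ 5.54134116e-01 -1.28881757e-01  2.09684311e+00 -1.19672508e-04
  1.17232102e+00  5.94606114e-01]
```

Run:
```python
from h import *
c=calibration("wrist");im=capture("wrist");cv2.imwrite("pics/w0.png",im)
print(np.round(c["T"],2).tolist())
print(w2px(c,[(352,260,18),(267,283,18),(444,141,24)]).round(), ctrl.state()['eef_pos'])
```

```text
[[1.0, -0.04, -0.01, 377.75], [-0.04, -0.95, -0.31, 341.19], [0.0, 0.31, -0.95, 335.61], [0.0, 0.0, 0.0, 1.0]]
[[257. 194.]
 [175. 176.]
 [342. 291.]] [376.9845978  255.7265472  190.66641473]
```

View pics/w0.png

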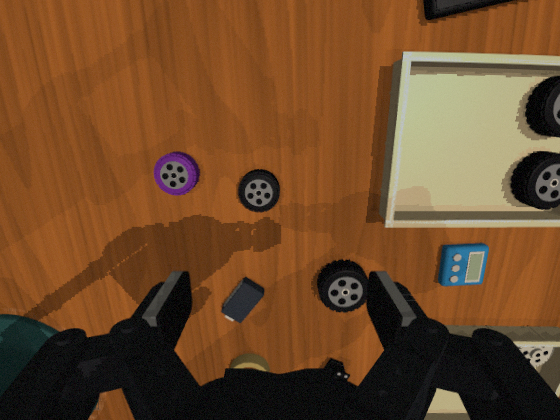

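```bash
python3 -m crank '[[0.085,0,0,0,0],[0.085,0,0,0,0]]'
python3 - <<'E'
from h import *
s=ctrl.state();q=s['orientation'];print(s['eef_pos'],s['qvel'].round(4),90-np.degrees(2*np.arctan2(q[0],q[1])))
c=calibration("wrist");im=capture("wrist");cv2.imwrite("pics/w1.png",im)
cv2.imwrite("pics/w1z.png",cv2.resize(im[130:330,130:430],None,fx=2.6,fy=2.6,interpolation=cv2.INTER_CUBIC))
print(w2px(c,[(352,260,18),(267,283,18),(444,141,24)]).round(), ctrl.state()['eef_pos'])
E
```

```text
t: 2.65
eef_pos: [374.0, 263.4, 191.6]
orientation: [0.719, 0.695, 0.0, -0.0]
contact_force: [-0.1, 0.5, 0.1]
grip_width: 85.1
[374.03304943 263.44730624 191.58240962] [ 0.0215  0.0027 -0.0029 -0.0008  0.0002  0.002 ] -1.9502330371094416
[[258. 196.]
 [176. 177.]
 [342. 293.]] [373.86472034 263.74906017 191.55237535]
```

View pics/w1z.png

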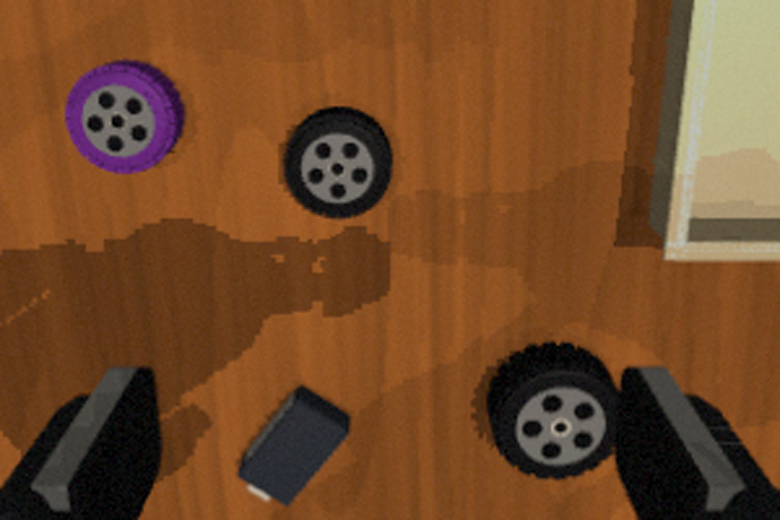

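Run:
```python
from h import *
c=calibration("wrist")
P=px2w(c,[((338+.5)/2.6+129.5,(168+.5)/2.6+129.5)],20);print("ws",P)
print("wl",px2w(c,[((561+.5)/2.6+129.5,(427+.5)/2.6+129.5)],26))
```

```text
ws [[353.68851046 262.39967035  20.        ]]
wl [[447.00692483 141.81473637  26.        ]]
```

```bash
python3 -c "
from h import *
print(go((374.2,262.8,191.3,-2),(353.3,261.5,1.3,-2)))"
```

```text
(array([-0.002 , -0.0208,  0.19  ]), 0)
```

```bash
python3 -m crank '[[0.062,-0.002,-0.0208,0.05,0],[0.062,-0.002,-0.0208,0.1,0],[0.062,-0.002,-0.0208,0.15,0],[0.062,-0.002,-0.0208,0.17,0],[0.062,-0.002,-0.0208,0.18,0],[0.062,-0.002,-0.0208,0.187,0],[0.062,-0.002,-0.0208,0.19,0],[0.062,-0.002,-0.0208,0.19,0]]' 40
python3 -m crank '[[0.036,0,0,0,0],[0.036,0,0,0,0],[0.036,0,0,0,0],[0.036,0,0,0,0],[0.036,0,0,0,0]]' 40
python3 - <<'E'
from h import *
cv2.imwrite("pics/w2.png",capture("wrist"))
E
```

```text
t: 3.7
eef_pos: [353.8, 261.9, 1.9]
orientation: [0.719, 0.695, 0.001, 0.0]
contact_force: [-0.3, -0.7, -0.7]
grip_width: 62.2
t: 4.32
eef_pos: [354.1, 261.9, 2.3]
orientation: [0.719, 0.695, 0.001, 0.0]
contact_force: [-1.3, 0.1, 6.7]
grip_width: 42.1
```

View pics/w2.png

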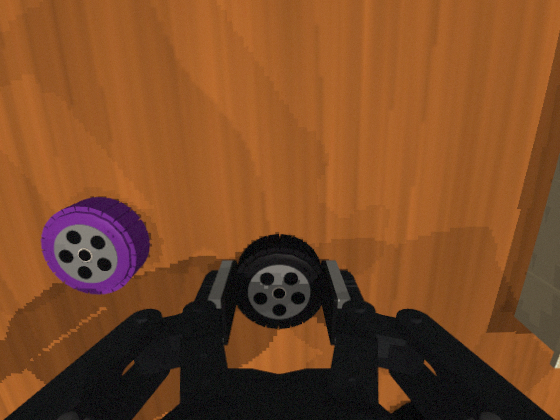

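```bash
python3 -c "
from h import *
print(go((353.3,261.5,1.3,-2),(561.2,263,6.5,-2)))"
```

```text
(array([ 0.0088,  0.2077, -0.0052]), 0)
```

```bash
python3 -m crank '[[0.036,0,0,-0.03,0],[0.036,0,0,-0.08,0],[0.036,0.001,0.02,-0.09,0],[0.036,0.003,0.07,-0.09,0],[0.036,0.005,0.12,-0.09,0],[0.036,0.008,0.17,-0.09,0],[0.036,0.0087,0.2,-0.09,0],[0.036,0.0087,0.2077,-0.09,0]]'
```

```text
t: 5.38
eef_pos: [562.9, 262.6, 91.2]
orientation: [0.72, 0.694, 0.0, 0.0]
contact_force: [-0.2, -0.4, 0.3]
grip_width: 42.7
```

Run:
```python
from h import *
cv2.imwrite("pics/w3.png",capture("wrist"))
```

```text
(no output)
```

View pics/w3.png

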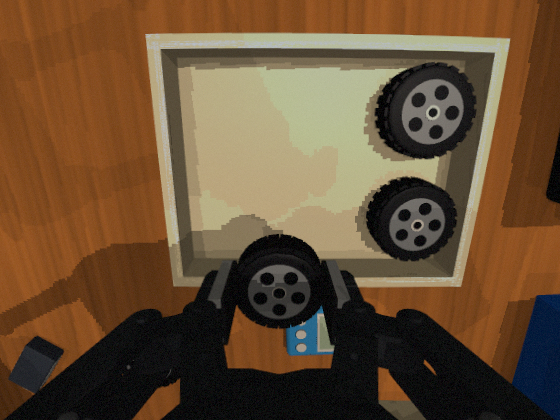

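Run:
```python
from h import *
c=calibration("wrist")
P=px2w(c,[(148,35),(508,38),(462,285),(175,285)],35);print(P.round(),P.mean(0).round(1))
```

```text
[[491. 389.  35.]
 [703. 382.  35.]
 [698. 215.  35.]
 [484. 224.  35.]] [594.  302.6  35. ]
```

Tray pose confirmed at about (593, 302); lower, release and lift.

```bash
python3 -m crank '[[0.036,0,0,0.03,0],[0.036,0,0,0.06,0],[0.036,0,0,0.075,0],[0.036,0,0,0.082,0],[0.036,0,0,0.0845,0],[0.036,0,0,0.0845,0]]'
python3 -m crank '[[0.058,0,0,0,0],[0.058,0,0,0,0],[0.058,0,0,0,0],[0.058,0,0,0,0],[0.058,0,0,-0.03,0],[0.058,0,0,-0.08,0],[0.058,0,0,-0.12,0],[0.058,0,0,-0.12,0]]'
python3 - <<'E'
from h import *
cv2.imwrite("pics/w4.png",capture("wrist"))
E
```

```text
t: 6.18
eef_pos: [561.8, 263.2, 7.7]
orientation: [0.719, 0.695, 0.001, 0.0]
contact_force: [0.1, 0.6, 0.5]
grip_width: 42.4
t: 7.18
eef_pos: [564.4, 264.3, 131.8]
orientation: [0.719, 0.695, 0.004, 0.002]
contact_force: [0.6, 0.3, 0.2]
grip_width: 58.2
```

View pics/w4.png

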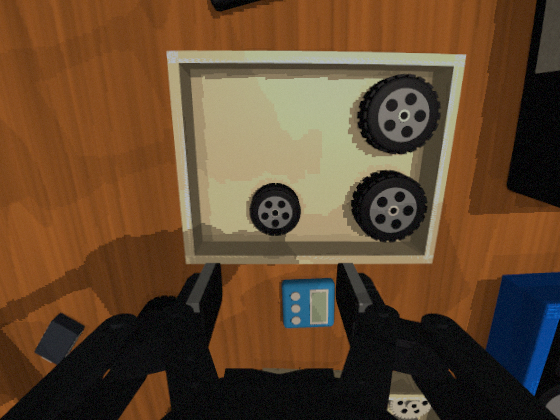

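```bash
python3 -c "
from h import *
print(go((561.2,263,126.8,-2),(446,141.5,3,-2)))"
```

```text
(array([-0.1254, -0.1109,  0.1238]), 0)
```

```bash
python3 -m crank '[[0.08,-0.03,-0.025,0,0],[0.08,-0.065,-0.06,0,0],[0.08,-0.1,-0.09,0.01,0],[0.08,-0.1254,-0.1109,0.03,0],[0.08,-0.1254,-0.1109,0.07,0],[0.08,-0.1254,-0.1109,0.1,0],[0.08,-0.1254,-0.1109,0.118,0],[0.08,-0.1254,-0.1109,0.1238,0]]'
python3 -m crank '[[0.08,0,0,0,0],[0.053,0,0,0,0],[0.053,0,0,0,0],[0.053,0,0,0,0],[0.053,0,0,0,0],[0.053,0,0,0,0]]' 40
python3 - <<'E'
from h import *
cv2.imwrite("pics/w5.png",capture("wrist"))
E
```

```text
t: 8.22
eef_pos: [442.9, 140.6, 0.2]
orientation: [0.719, 0.695, -0.003, -0.001]
contact_force: [-0.3, -0.4, 0.7]
grip_width: 79.8
t: 8.98
eef_pos: [447.1, 141.8, 4.1]
orientation: [0.719, 0.695, 0.001, 0.001]
contact_force: [-0.3, -0.6, 6.0]
grip_width: 58.6
```

View pics/w5.png

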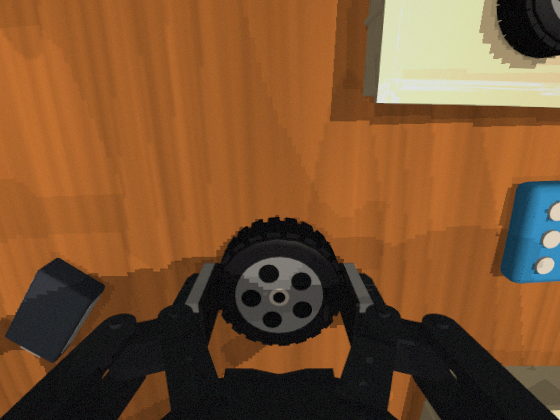

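```bash
python3 -c "
from h import *
print(go((446,141.5,3,-2),(563.8,341,8,-2)))"
```

```text
(array([ 0.2035,  0.1108, -0.005 ]), 0)
```

```bash
python3 -m crank '[[0.053,0,0,-0.03,0],[0.053,0,0,-0.08,0],[0.053,0.03,0.015,-0.09,0],[0.053,0.08,0.04,-0.09,0],[0.053,0.13,0.07,-0.09,0],[0.053,0.17,0.09,-0.09,0],[0.053,0.2,0.105,-0.09,0],[0.053,0.2035,0.1108,-0.09,0]]'
python3 -m crank '[[0.053,0,0,0,0],[0.053,0,0,0.03,0],[0.053,0,0,0.06,0],[0.053,0,0,0.075,0],[0.053,0,0,0.082,0],[0.053,0,0,0.085,0],[0.053,0,0,0.085,0]]'
python3 -m crank '[[0.074,0,0,0,0],[0.074,0,0,0,0],[0.074,0,0,0,0],[0.074,0,0,0,0],[0.074,0,0,-0.03,0],[0.074,0,0,-0.08,0],[0.074,0,0,-0.13,0],[0.074,0,0,-0.14,0]]'
python3 - <<'E'
from h import *
cv2.imwrite("pics/w6.png",capture("wrist"))
E
```

```text
t: 10.02
eef_pos: [564.2, 342.7, 92.5]
orientation: [0.719, 0.695, 0.0, -0.0]
contact_force: [0.1, -0.5, 0.1]
grip_width: 58.7
t: 10.9
eef_pos: [564.4, 341.2, 8.9]
orientation: [0.719, 0.695, 0.001, 0.0]
contact_force: [0.9, 1.1, 0.3]
grip_width: 58.3
t: 11.9
eef_pos: [566.6, 342.5, 153.5]
orientation: [0.719, 0.695, 0.004, 0.001]
contact_force: [0.4, 0.7, 0.4]
grip_width: 73.8
```

View pics/w6.png

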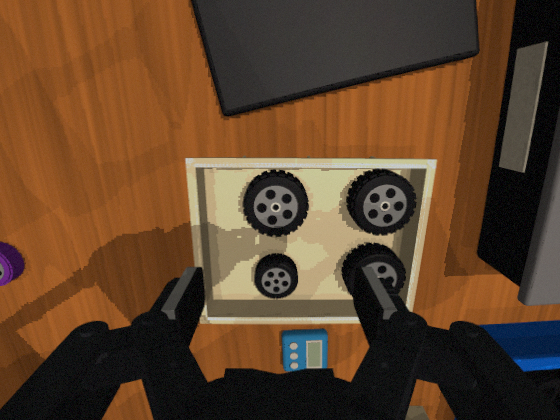

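```bash
python3 -c "
from h import *
print(go((563.8,341,148,-2),(420,-220,190,-5)))"
```

```text
(array([-0.5657, -0.1241, -0.042 ]), 3)
```

```bash
python3 -m crank '[[0.07,-0.05,-0.01,-0.02,0],[0.07,-0.1,-0.02,-0.042,0],[0.07,-0.16,-0.035,-0.042,0],[0.07,-0.22,-0.05,-0.042,0],[0.07,-0.28,-0.06,-0.042,0],[0.07,-0.34,-0.075,-0.042,1],[0.07,-0.4,-0.09,-0.042,2],[0.07,-0.45,-0.1,-0.042,3]]'
python3 -m crank '[[0.07,-0.05,-0.01,0,0],[0.07,-0.0995,-0.0182,0,0],[0.07,-0.11,-0.0182,0,0],[0.07,-0.11,-0.0182,0,0],[0.07,-0.11,-0.0182,0,0]]'
python3 - <<'E'
from h import *
s=ctrl.state();print(s['eef_pos'])
c=calibration("wrist");cv2.imwrite("pics/w7.png",capture("wrist"))
print(w2px(c,[(451,-143,11),(365.5,-252,11)]))
E
```

```text
t: 12.95
eef_pos: [445.9, -106.8, 188.2]
orientation: [0.738, 0.675, -0.001, -0.001]
contact_force: [0.6, -0.6, -0.6]
grip_width: 69.7
t: 13.58
eef_pos: [420.3, -212.0, 189.3]
orientation: [0.737, 0.676, 0.0, -0.001]
contact_force: [-0.1, 0.2, 0.3]
grip_width: 69.9
[ 420.26682843 -211.95925342  189.25466737]
[[303.58433144 121.87881905]
 [233.3366852  229.86180482]]
```

View pics/w7.png

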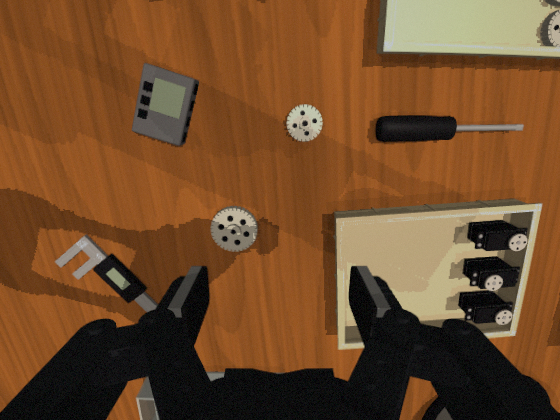

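Run:
```python
from h import *
c=calibration("wrist"); print(px2w(c,[(304.5,123.5),(234,229.8)],10.5).round(1))
print(go((420.5,-213.2,190,-5),(366,-252,-0.5,-5)))
```

```text
[[ 452.1 -144.7   10.5]
 [ 366.4 -252.3   10.5]]
(array([-0.0434, -0.0509,  0.1905]), 0)
```

```bash
python3 -m crank '[[0.068,-0.0434,-0.0509,0.04,0],[0.068,-0.0434,-0.0509,0.09,0],[0.068,-0.0434,-0.0509,0.14,0],[0.068,-0.0434,-0.0509,0.17,0],[0.068,-0.0434,-0.0509,0.182,0],[0.068,-0.0434,-0.0509,0.187,0],[0.068,-0.0434,-0.0509,0.1885,0],[0.068,-0.0434,-0.0509,0.1885,0]]'
python3 -m crank '[[0.046,0,0,0,0],[0.046,0,0,0,0],[0.046,0,0,0,0],[0.046,0,0,0,0],[0.046,0,0,0,0],[0.046,0,0,0,0]]' 40
python3 - <<'E'
from h import *
cv2.imwrite("pics/w8.png",capture("wrist"))
E
```

```text
t: 14.62
eef_pos: [366.9, -252.7, 2.6]
orientation: [0.737, 0.676, 0.0, 0.001]
contact_force: [-0.7, -0.8, 0.6]
grip_width: 68.0
t: 15.38
eef_pos: [366.7, -252.7, 2.9]
orientation: [0.737, 0.675, 0.0, 0.001]
contact_force: [-2.3, 1.7, 7.0]
grip_width: 49.2
```

View pics/w8.png

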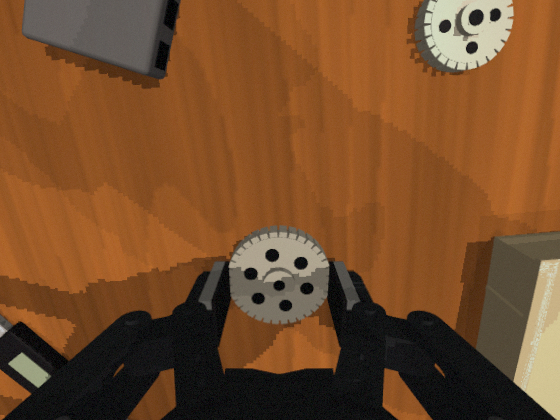

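```bash
python3 -m crank '[[0.062,0,0,0,0],[0.062,0,0,0,0],[0.062,0,0,0.0015,0],[0.062,0,0,0.003,0],[0.046,0,0,0.003,0],[0.046,0,0,0.003,0],[0.046,0,0,0.003,0],[0.046,0,0,0.003,0]]' 40
```

```text
t: 16.42
eef_pos: [365.9, -252.1, -1.4]
orientation: [0.737, 0.676, 0.0, 0.0]
contact_force: [-0.1, 1.0, 2.6]
grip_width: 50.2
```

```bash
python3 -c "
from h import *
print(go((366,-252,-1.5,-5),(608.8,23.5,3.5,-5)))"
python3 -m crank '[[0.046,0,0,-0.02,0],[0.046,0,0,-0.07,0],[0.046,0.02,0.02,-0.1,0],[0.046,0.06,0.05,-0.1,0],[0.046,0.1,0.09,-0.1,0],[0.046,0.14,0.13,-0.1,0],[0.046,0.18,0.16,-0.1,0],[0.046,0.22,0.19,-0.1,0]]'
```

```text
(array([ 0.2956,  0.2179, -0.005 ]), 0)
t: 17.42
eef_pos: [575.2, -48.0, 98.0]
orientation: [0.737, 0.676, -0.0, -0.0]
contact_force: [0.8, -1.4, -0.0]
grip_width: 49.9
```

Remaining: (0.0756, 0.0279, 0.095).

```bash
python3 -m crank '[[0.046,0.04,0.015,0,0],[0.046,0.0756,0.0279,0,0],[0.046,0.0756,0.0279,0,0]]'
python3 - <<'E'
from h import *
s=ctrl.state();print(s['eef_pos'])
c=calibration("wrist");cv2.imwrite("pics/w9.png",capture("wrist"))
E
```

```text
t: 17.8
eef_pos: [609.5, 25.7, 98.0]
orientation: [0.736, 0.677, 0.0, -0.0]
contact_force: [-0.8, -0.3, -0.4]
grip_width: 49.9
[609.51538326  25.72735369  98.01668694]
```

View pics/w9.png

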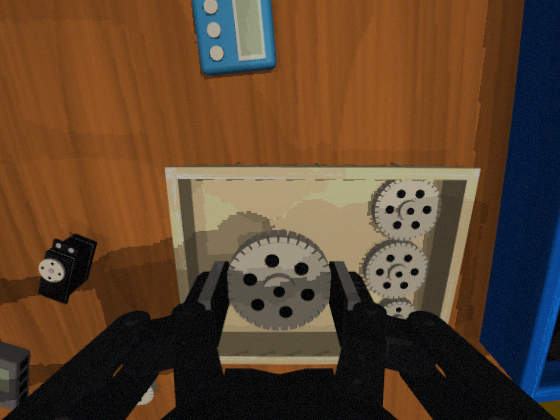

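```bash
python3 -m crank '[[0.046,0,0,0.03,0],[0.046,0,0,0.06,0],[0.046,0,0,0.08,0],[0.046,0,0,0.09,0],[0.046,0,0,0.0945,0],[0.046,0,0,0.0945,0],[0.046,0,0,0.0945,0]]'
python3 -m crank '[[0.064,0,0,0,0],[0.064,0,0,0,0],[0.064,0,0,0,0],[0.064,0,0,0,0],[0.064,0,0,-0.03,0],[0.064,0,0,-0.08,0],[0.064,0,0,-0.13,0],[0.064,0,0,-0.1345,0]]'
python3 - <<'E'
from h import *
cv2.imwrite("pics/w10.png",capture("wrist"))
print(go((608.8,23.5,138.5,-5),(452,-144,-1.5,-5)))
E
```

```text
t: 18.73
eef_pos: [609.7, 23.4, 5.0]
orientation: [0.737, 0.676, 0.001, 0.001]
contact_force: [0.9, -0.1, 0.7]
grip_width: 49.7
t: 19.73
eef_pos: [612.5, 23.4, 144.0]
orientation: [0.737, 0.676, 0.004, 0.003]
contact_force: [1.6, 0.1, 0.1]
grip_width: 63.7
(array([-0.1805, -0.1416,  0.14  ]), 0)
```

View pics/w10.png

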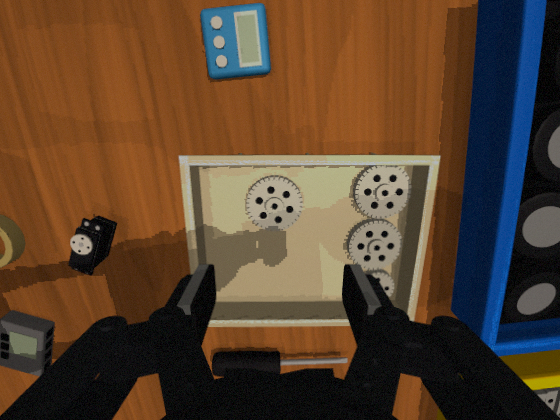

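```bash
python3 -m crank '[[0.054,-0.04,-0.03,0,0],[0.054,-0.08,-0.06,0,0],[0.054,-0.12,-0.09,0,0],[0.054,-0.16,-0.12,0,0],[0.054,-0.1805,-0.1416,0.02,0],[0.054,-0.1805,-0.1416,0.05,0],[0.054,-0.1805,-0.1416,0.09,0],[0.054,-0.1805,-0.1416,0.11,0]]'
python3 -m crank '[[0.054,0,0,0.015,0],[0.054,0,0,0.0235,0],[0.054,0,0,0.0278,0],[0.054,0,0,0.0278,0],[0.03,0,0,0.0278,0],[0.03,0,0,0.0278,0],[0.03,0,0,0.0278,0],[0.03,0,0,0.0278,0]]' 40
python3 - <<'E'
from h import *
cv2.imwrite("pics/w11.png",capture("wrist"))
E
```

```text
t: 20.78
eef_pos: [448.3, -142.9, 24.5]
orientation: [0.738, 0.675, -0.002, -0.003]
contact_force: [0.4, 0.0, 0.5]
grip_width: 53.8
t: 21.78
eef_pos: [452.8, -144.4, 1.7]
orientation: [0.737, 0.676, 0.0, 0.001]
contact_force: [-0.4, 1.0, 6.3]
grip_width: 34.0
```

View pics/w11.png

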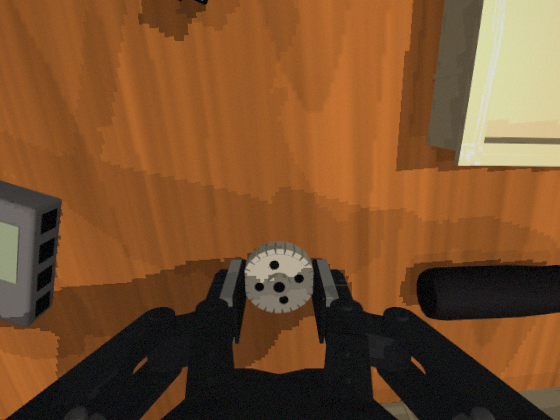

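```bash
python3 -c "
from h import *
print(go((452,-144,0.7,-5),(602.4,-49.2,5.5,-5)))"
python3 -m crank '[[0.03,0,0,-0.02,0],[0.03,0,0,-0.07,0],[0.03,0.01,0.02,-0.1,0],[0.03,0.04,0.05,-0.1,0],[0.03,0.065,0.09,-0.1,0],[0.03,0.09,0.12,-0.1,0],[0.03,0.1,0.1416,-0.1,0],[0.03,0.1076,0.1416,-0.1,0]]'
```

```text
(array([ 0.1075,  0.1416, -0.0048]), 0)
t: 22.82
eef_pos: [603.6, -48.7, 100.6]
orientation: [0.737, 0.676, 0.0, 0.0]
contact_force: [0.0, 0.0, -0.7]
grip_width: 33.4
```

```bash
python3 -m crank '[[0.03,0,0,0.03,0],[0.03,0,0,0.06,0],[0.03,0,0,0.08,0],[0.03,0,0,0.09,0],[0.03,0,0,0.095,0],[0.03,0,0,0.095,0],[0.03,0,0,0.095,0]]'
python3 -m crank '[[0.05,0,0,0,0],[0.05,0,0,0,0],[0.05,0,0,0,0],[0.05,0,0,0,0],[0.05,0,0,-0.03,0],[0.05,0,0,-0.08,0],[0.05,0,0,-0.13,0],[0.05,0,0,-0.135,0]]'
python3 - <<'E'
from h import *
cv2.imwrite("pics/w12.png",capture("wrist"))
E
```

```text
t: 23.7
eef_pos: [603.3, -49.4, 6.6]
orientation: [0.737, 0.675, 0.001, 0.001]
contact_force: [-0.1, 0.2, -0.4]
grip_width: 33.6
t: 24.7
eef_pos: [606.1, -49.7, 146.2]
orientation: [0.737, 0.676, 0.003, 0.004]
contact_force: [0.0, -0.5, 0.5]
grip_width: 49.9
```

View pics/w12.png

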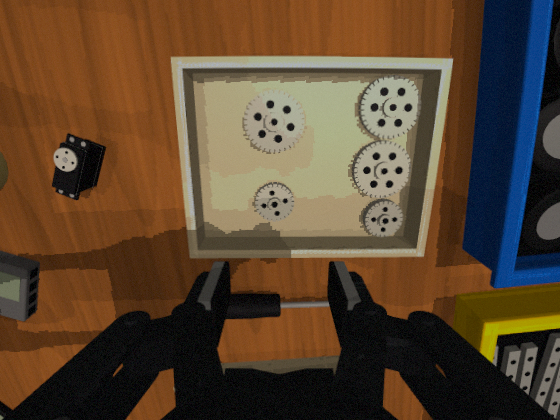

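```bash
python3 -c "
from h import *
print(go((602.4,-49.2,140.7,-5),(425,-30,170,-30)))"
python3 -m crank '[[0.05,0,-0.04,-0.02,5],[0.05,0,-0.08,-0.0293,10],[0.05,0,-0.12,-0.0293,15],[0.05,0.0037,-0.16,-0.0293,20],[0.05,0.0037,-0.1784,-0.0293,25],[0.05,0.0037,-0.1784,-0.0293,25],[0.05,0.0037,-0.1784,-0.0293,25]]'
python3 - <<'E'
from h import *
s=ctrl.state();print(s['eef_pos'])
c=calibration("wrist");im=capture("wrist")
cv2.imwrite("pics/w13.png",im)
print(w2px(c,[(434.6,2.2,30)]),[d for d in finder.search_frame("wrist","servo_c")])
E
```

```text
(array([ 0.0037, -0.1784, -0.0293]), 25)
t: 25.62
eef_pos: [425.3, -30.0, 169.4]
orientation: [0.866, 0.501, -0.0, -0.0]
contact_force: [-0.3, -0.1, 0.9]
grip_width: 49.7
[425.27845398 -30.02229362 169.37928835]
[[270.3077859  166.49828212]] [{'at': [433.5, 3.5, 38.2], 'score': 0.72}]
```

View pics/w13.png

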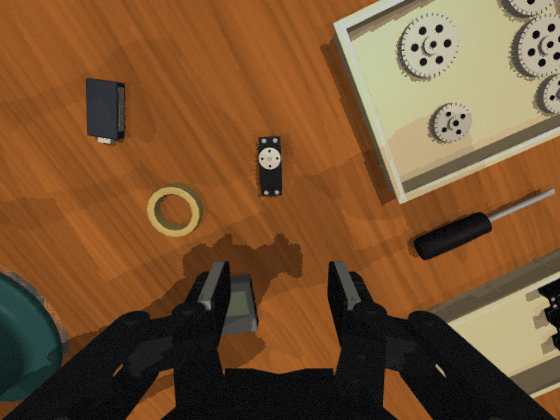

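Run:
```python
from h import *
c=calibration("wrist"); P=px2w(c,[(269,138),(271.2,195.5)],31);print(P.round(1),P.mean(0).round(1),np.degrees(np.arctan2(*(P[0]-P[1])[1::-1])))
print(go((425,-30,170,-30),(434.7,2.2,8,-31)))
```

```text
[[447.1  24.9  31. ]
 [421.9 -21.9  31. ]] [434.5   1.5  31. ] 61.70119512276189
(array([ 0.0327, -0.0077,  0.162 ]), 1)
```

```bash
python3 -m crank '[[0.045,0.0324,-0.0075,0.02,0],[0.045,0.0324,-0.0075,0.06,0],[0.045,0.0324,-0.0075,0.1,0],[0.045,0.0324,-0.0075,0.13,0],[0.045,0.0324,-0.0075,0.15,0],[0.045,0.0324,-0.0075,0.16,0],[0.045,0.0324,-0.0075,0.164,0],[0.045,0.0324,-0.0075,0.164,0]]'
python3 -m crank '[[0.014,0,0,0,0],[0.014,0,0,0,0],[0.014,0,0,0,0],[0.014,0,0,0,0],[0.014,0,0,0,0],[0.014,0,0,0,0]]' 40
python3 - <<'E'
from h import *
cv2.imwrite("pics/w14.png",capture("wrist"))
E
```

```text
t: 26.72
eef_pos: [435.3, 1.8, 6.3]
orientation: [0.866, 0.5, 0.0, 0.0]
contact_force: [-0.4, -0.8, 0.4]
grip_width: 45.0
t: 27.48
eef_pos: [435.7, 1.8, 6.9]
orientation: [0.866, 0.5, 0.001, 0.001]
contact_force: [-0.2, -0.8, 6.4]
grip_width: 19.6
```

View pics/w14.png

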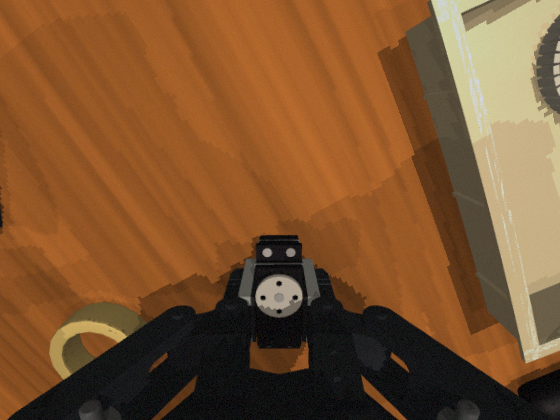

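```bash
python3 -c "
from h import *
print(go((434.7,1.8,6,-30),(551,-322,10.8,-90)))"
python3 -m crank '[[0.014,0,0,-0.02,0],[0.014,0,0,-0.06,0],[0.014,0,0,-0.1,0],[0.014,-0.03,0.04,-0.1,10],[0.014,-0.06,0.08,-0.1,20],[0.014,-0.09,0.12,-0.1,30],[0.014,-0.12,0.15,-0.1,40],[0.014,-0.15,0.18,-0.1,50]]'
```

```text
(array([-0.2223,  0.2626, -0.0048]), 60)
t: 28.52
eef_pos: [515.3, -219.3, 105.4]
orientation: [0.996, 0.084, -0.0, -0.0]
contact_force: [0.7, 1.1, 0.3]
grip_width: 19.5
```

```bash
python3 -c "
from h import *
print(go((515.6,-218.1,106,-80),(551,-322,106,-90)))"
```

```text
(array([0.0168, 0.1085, 0.    ]), 10)
```

```bash
python3 -m crank '[[0.014,0.006,0.04,0,5],[0.014,0.012,0.08,0,10],[0.014,0.0168,0.1085,0,10],[0.014,0.0168,0.1085,0,10],[0.014,0.0168,0.1085,0,10]]'
python3 - <<'E'
from h import *
s=ctrl.state();print(s['eef_pos'])
c=calibration("wrist");cv2.imwrite("pics/w15.png",capture("wrist"))
E
```

```text
t: 29.15
eef_pos: [550.0, -321.1, 105.1]
orientation: [1.0, -0.0, -0.001, -0.001]
contact_force: [-0.5, -0.1, -0.7]
grip_width: 19.8
[ 550.01239901 -321.07466564  105.13870807]
```

View pics/w15.png

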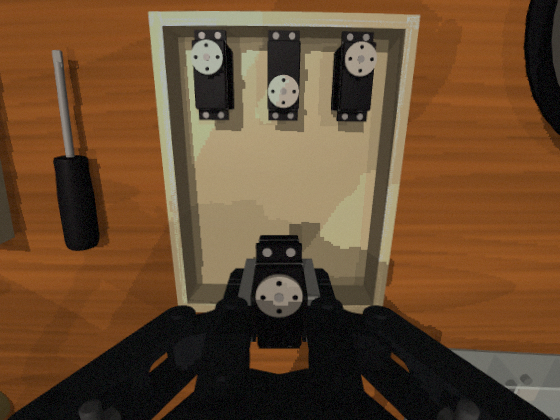

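```bash
python3 -m crank '[[0.014,0,0,0.03,0],[0.014,0,0,0.06,0],[0.014,0,0,0.08,0],[0.014,0,0,0.09,0],[0.014,0,0,0.0945,0],[0.014,0,0,0.0952,0],[0.014,0,0,0.0952,0]]'
python3 -m crank '[[0.032,0,0,0,0],[0.032,0,0,0,0],[0.032,0,0,0,0],[0.032,0,0,0,0],[0.032,0,0,-0.02,0],[0.032,0,0,-0.05,0],[0.032,0,0,-0.1,0],[0.032,0,0,-0.15,0]]'
python3 - <<'E'
from h import *
cv2.imwrite("pics/w16.png",capture("wrist"));cv2.imwrite("pics/side1.png",capture("side"))
E
```

```text
t: 30.08
eef_pos: [551.6, -322.5, 11.8]
orientation: [1.0, -0.0, 0.001, 0.0]
contact_force: [0.5, -0.3, -0.8]
grip_width: 19.5
t: 31.08
eef_pos: [550.9, -322.0, 163.5]
orientation: [1.0, -0.0, 0.0, 0.0]
contact_force: [1.3, -0.2, 0.3]
grip_width: 31.9
```

View pics/w16.png

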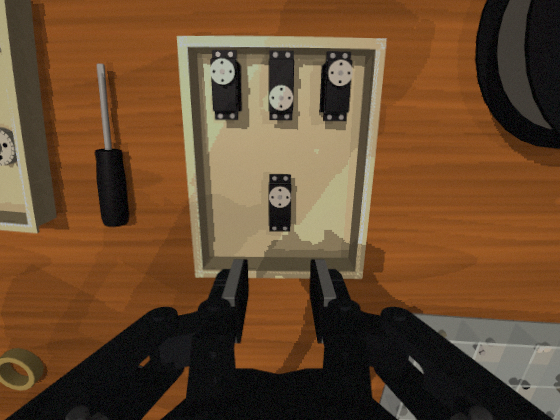

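View pics/side1.png

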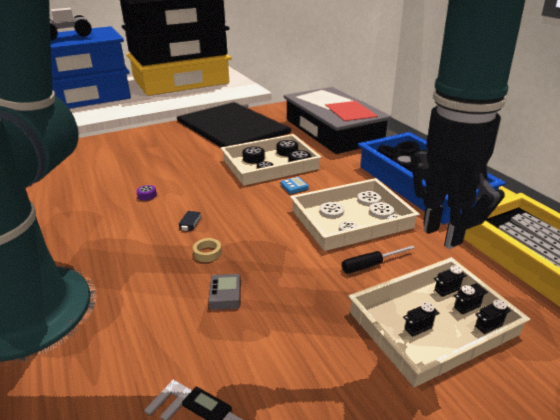

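```bash
python3 -m crank '[[0.032,0,0,0,0],[0.032,0,0,0,0],[0.032,0,0,0,0]]'
python3 - <<'E'
from h import *
im=capture("top");cv2.imwrite("pics/top1.png",im)
s=capture("side")[125:375,210:530];cv2.imwrite("pics/side2.png",cv2.resize(s,None,fx=2.4,fy=2.4,interpolation=cv2.INTER_CUBIC))
E
```

```text
t: 31.55
eef_pos: [549.8, -321.3, 158.9]
orientation: [1.0, -0.0, -0.001, -0.001]
contact_force: [0.6, -0.5, 0.8]
grip_width: 32.3
```

View pics/top1.png

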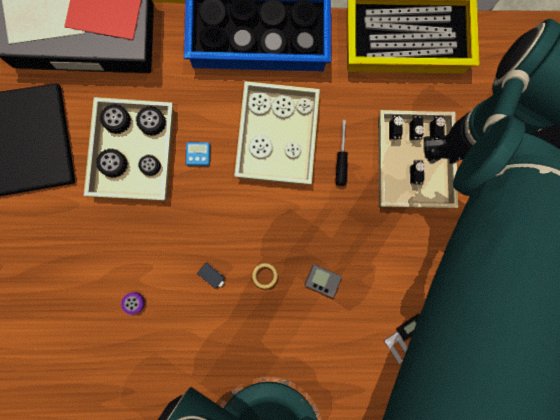

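View pics/side2.png

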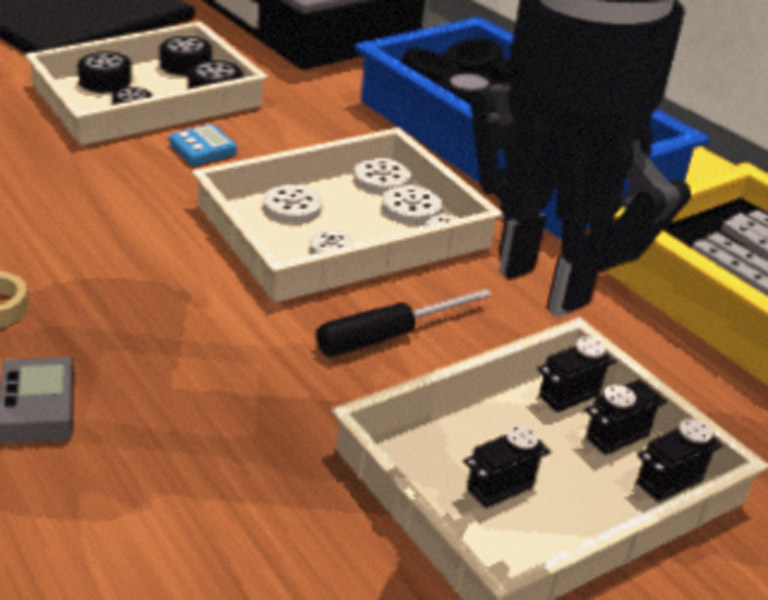

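All five parts are on their tray floors, with the wheels and gears flat and the servo upright. The timer (198,153), the screwdriver and the purple wheel (133,303) are where they were.

```bash
python3 -c "
from h import *
print(ctrl.job_done(), ctrl.state()['t'])"
```

```text
the job is handed in; nothing more can be done
the job is handed in; nothing more can be done
```

All five loose parts are in the trays holding their own kind, and I handed the job in at about 31.7 s, well under the 122 s limit.

- **Order and grip:** I placed the small wheel, large wheel, large gear, small gear and servo, in that order, each gripped at 40 N. I re-gripped the large gear once, about 3 mm lower, to get a better hold on its thin rim.
- **Final pictures:** The last top, side and wrist pictures show the wheels and gears lying flat and the servo upright. Each part lies clear of the rims and of the other parts. In the side view the near walls partly hide the small wheel and small gear, but the wrist pictures show both clearly.
- **Left alone:** In the last pictures the timer, the screwdriver and the purple wheel are where they were. The finder offered the purple wheel as the small wheel, so I took the real one's position from the pictures instead.
- **Forces:** The force readings stayed at or below about 7 N. They were read at the end of each call only. The arm was about 160 mm up and touching nothing at the end.
- **Disagreements:** I measured the trays 3–5% larger than stated, probably blur at the edges. The tray and part positions I checked again with the wrist camera agreed to about 3 mm. I didn't re-measure the gear and servo trays, only looked at them before lowering.

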